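# Cover the sauce pot and click it into its parking notch

## Task

Close up the sauce pot on the topping rail: first pick up the round steel lid from the green board, set it on the pot so that it sits level and fully home, and let go of it. Then take the pot carriage by its upright handle and slide it along the rail towards the notch block until you feel its ball drop into the notch between the two ribs; do not run on past the notch. Finish while still holding the handle, with the carriage at rest in the notch, and leave the other things where they are.

Things in the scene. Friction and masses are not known exactly. Their poses are not given: they have to be found in the camera images.
- lid: Loose round steel lid on the green board, upright, 0.11-0.22 kg. Origin: centre of its underside, z up. Plug 85 mm across (z 0-8 mm), flange 108 mm across (z 8-12), black stem 14 mm (to z 28), black round knob 24 mm across (z 28-52). Seated, the plug is in the pot's mouth (3 mm play all round), the flange rests on the rim and the origin is 8 mm below the rim.
- lid_knob (a point): Middle of the lid's knob, on the lid's axis, 40 mm above the lid's origin: where to grip it.
- pot_rim (a point): Centre of the open mouth of the steel sauce pot, at rim height (103 mm above the counter). The pot is 100 mm across outside, about 92 mm inside at the mouth, and is fixed on the carriage. Axes as the handle's.
- handle: Upright black handle of the pot carriage, on the robot's side, 102 mm from the pot's axis. Origin: grip point on its centre line, 98 mm above the counter, 17 mm below its top (it goes on 60 mm below). y: level, along the rail, the way to slide to the notch; x: level, towards the pot; z up. 16 mm thick across y, 24 mm across x.
- carriage (a joint): Carriage position along its straight rail, 0 to 0.30 m, growing along the handle's y axis; starts at 0 to 0.08. Sliding takes about 0.8 N. It carries a spring ball that rides over the notch block's ribs: the push rises to about 7 N some 16 mm before the notch, is zero at the rib's crest 8 mm before it, then the ball pulls the carriage on into the notch.
- plunger_axis (a point): Centre of the steel ball (12 mm across) under the carriage's tongue, between the pot and the handle; 30 mm from the handle towards the pot, level with the handle along the rail. It moves with the carriage (given with the ball fully out).
- notch: Fixed steel notch block beside the rail, in the ball's path, 50 x 50 mm, 12 mm high, with two round cross ribs 6 mm high, 16.4 mm apart; the notch is the valley between them. Origin: on the counter under the notch's middle; y like the handle's. In the notch when the ball centre has this y. It starts 70 to 240 mm ahead. Leaving takes about 7 N either way: a carriage let loose there centres itself.
- ramekin: Bystander: small white bowl 80 mm across and 40 mm high on the green board beside the lid (the two may be in either place). Origin: centre of its underside.
- tumbler: Bystander: glass tumbler 72 mm across and 100 mm high on the counter. Origin: centre of its underside.
- shaker: Bystander: steel shaker can 48 mm across and 75 mm high on the counter. Origin: centre of its underside.
There are look-alikes about, which are no part of the job. Leave any blue or brown look-alike of the lid alone.

How it is judged:
On the way:
1. the lid sits level and fully home on the pot and is let go, while the carriage is still short of the notch block (horizontal distance between lid and pot_rim below 0.005 m and z of lid in the frame of pot_rim between -0.0105 and -0.006 m and angle between lid's own z axis and vertical below 0.05 rad and contact force between each of the arm, the fingers and lid below 0.2 N and y of plunger_axis in the frame of notch below -0.03 m), for 0.2 s.
At the end, for the whole second after the job is handed in: Ball within 2.5 mm of the notch middle along the rail, carriage at rest (under 4 mm/s), fingers still holding the handle (over 1 N), lid untouched by the robot and seated: within 5 mm of the pot axis, plug 6 to 10.5 mm below the rim, tilt under 0.05 rad (horizontal distance between lid and pot_rim below 0.005 m and z of lid in the frame of pot_rim between -0.0105 and -0.006 m and angle between lid's own z axis and vertical below 0.05 rad and contact force between each of the arm, the fingers and lid below 0.2 N and y of plunger_axis in the frame of notch between -0.0025 and 0.0025 m and velocity of joint carriage between -0.004 and 0.004 m/s and contact force between the fingers and handle above 1 N); the arm keeps its last pose, push and grip.
It fails at once if the carriage ran more than 15 mm past the notch (y of plunger_axis in the frame of notch above 0.015 m).
It fails at once if a bystander (ramekin, tumbler, shaker) was moved more than 30 mm (distance of any of ramekin, tumbler, shaker from where it was at the start of the episode above 0.03 m).
It also fails if it takes over 67 s, if anything falls off the work surface, if the arm or the gripper's body presses on something with over 40 N, if the wrist force passes 120 N, or if a joint passes its speed limit or range.

## Robot

A 7-joint arm with a two-finger parallel gripper is mounted at the origin on the work surface. World frame = base frame: x ahead of the robot, y to its left, z up, the work surface at z = 0. Lengths are in m, angles in rad, forces in N, time in s.
With the tool pointing down it reaches from about 0.425 to 0.875 m from the base axis. Payload 4.7 kg.
Tool frame: the origin (TCP) lies at the very end of the fingers, on their centre line; the grasp point (between the pads) lies 19 mm behind it; z points along the fingers, y is the line along which they close (so a half turn about z gives the same grasp; the last joint's range is limited). The gripper opens to 87 mm and grips with 3 to 60 N. Pads are 19 mm wide; open, the fingers measure 117 mm over their backs; the gripper's body (75 mm by 190 mm) begins 51 mm behind the grasp point.
Start: joints at [1.313, 0.321, -0.07, 1.45, 0.023, 1.371, -0.057], TCP at [0.174, -0.626, 0.223] pointing down, gripper open.
Joint ranges: [-2.86, 2.86], [-0.3, 2.09], [-1.38, 1.24], [0.06, 2.45], [-1.56, 4.7], [0.09, 2.05], [-2.69, 2.69]. Speed limits (rad/s): [2.57, 2.57, 3.14, 3.14, 3.14, 3.14, 3.14].

## Interface

Orientations are given as a rotation vector (axis times angle).
In Python, from bench import get_state, get_image, get_calibration, close_job gives the robot as it stands.
- The arm moves only by the shell command python3 -m crank 'ROWS' [FORCE]. ROWS is JSON, a list of rows, each a list of 5 numbers: the opening, from 0 (shut) to 1 (fully open), then the shift along the world's x, y, z in units of 0.2 m (1.0 is 0.2 m), then the turn about the world's z in units of 2 pi rad (1.0 is 2 pi rad). A call has 1 to 5 rows; each row is the pose to reach, as a shift and turn from the pose commanded when the call began, turning the shorter way round; what a row does not reach only later rows make up. A row lasts 1/8 s, in which the tool goes at most 62.5 mm and 10.7 degrees, less where a joint would pass 70% of its speed; a pose out of reach is approached as far as the arm can. A call with a number of a shift or a turn outside -1 to 1 is refused whole. A call with a gripper value outside its range is refused whole. The fingers move at their own pace and stop on an object; FORCE is the grip in N (left out, the last holds). Time passes only in rows, so rows that repeat a pose let the fingers close. It gives the time, the measured TCP pose, the force, the opening and the grip force at its end, in the units of the state.
- get_state(): the state, without advancing time (a new reading comes with each control period).
- get_image(name): name is "side" or "top" or "wrist"; returns the picture (384x512x3 uint8, red, green, blue); there is no depth.
- get_calibration(name): a dict with "fovy" (degrees; the focal length in pixels is half the picture's height over the tangent of half this angle, whatever the lens; pixels are square), "cx", "cy" (the principal point, pixels), "R" (3x3) and "t" (3): a world point X has camera coordinates R X + t. Camera axes: x right, y down, z forward; pixel columns grow to the right and rows downward; lengths in m; the calibration is good to about 2 mm. A picture is of the moment at which its call begins: read the wrist's pose just before it. get_calibration takes no time and is no camera call; for the wrist camera it gives the pose at the moment of the call.
- close_job(): hands the job in; it is judged then, once.
The state is a dict: "time": time; "joint_positions": joint angles; "qd": joint speeds; "joint_torque": joint torques, N m; "position": TCP position; "tool_rot": TCP orientation; "ft_force": force on the tool from outside, world axes, zero at the start; "torque": the same for the moment, N m; "grip_width": opening from 0.0 (shut) to 1.0 (fully open); "grip_force": force on a finger pad.
Only numpy, scipy, OpenCV 4.12 (cv2) and the standard library are available. Lean on these libraries where they do the work, as an engineer would, in place of code of your own. Each camera call takes 0.05 s, during which the arm holds its last target. There are 200 camera calls.

## Working session

There is one attempt and no reset: what is moved stays moved. The work goes in short steps, Python scripts to look and compute and a shell command to move; the robot and the scene stay as the last step left them, time stands still between calls to the robot, and variables do not carry over. Pictures are saved under pics/ and viewed, at most 10 in all, crops included, and the job is handed in when it is done.

```bash
mkdir -p pics
python3 - <<'E'
from bench import *
import cv2,numpy as np
for n in("side","top"):
    im=get_image(n); cv2.imwrite(f"pics/{n}0.png",im[:,:,::-1]); c=get_calibration(n); print(n,c)
s=get_state(); print(s["time"],s["position"],s["tool_rot"],s["ft_force"],s["grip_width"])
E
```

```text
side {'fovy': 53.59052511421949, 'cx': 252.21320177181832, 'cy': 189.237646652503, 'R': array([[ 0.91460346, -0.40431831, -0.00521629],
       [-0.29096393, -0.64911826, -0.702841  ],
       [ 0.2807855 ,  0.64433856, -0.71132786]]), 't': array([-0.47919301,  0.31748938,  0.90964736])}
top {'fovy': 50.31735794440234, 'cx': 250.78275336204183, 'cy': 193.24347982285803, 'R': array([[ 7.01351361e-04, -9.99999642e-01,  4.72561873e-04],
       [-9.81275223e-01, -7.79238787e-04, -1.92609267e-01],
       [ 1.92609566e-01, -3.28626486e-04, -9.81275419e-01]]), 't': array([0.10875758, 0.60945674, 1.15169729])}
0.1 [ 0.17433095 -0.62567433  0.22157766] [-3.11095961e+00 -4.25487064e-01  5.02920612e-04] [ 0.23014691 -1.74652651 -0.61748583] 0.9989797821062483
```

View pics/top0.png

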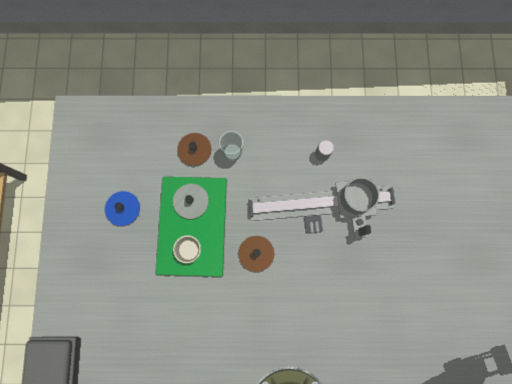

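View pics/side0.png

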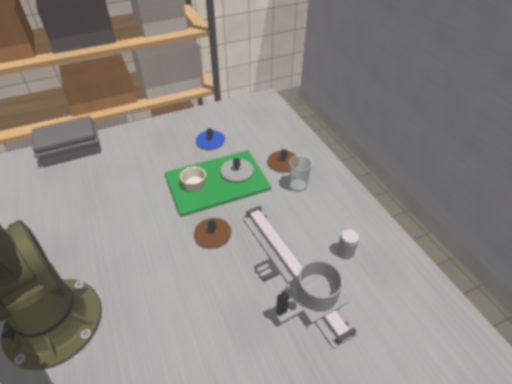

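The top view shows round discs with black knobs: steel lid (190,201) on the green board, blue (122,208), brown (194,150) and brown (256,254). I choose the grey one on the green board. Also in the top view: ramekin (187,250), pot (358,196), handle (364,230), notch block (314,224), tumbler (231,146) and shaker (326,149). In the side view the lid is at (237,168), the handle at (283,302) and the pot at (319,285).

```bash
cat > h.py <<'E'
import numpy as np,cv2
from bench import *
def ray(c,u,v):
    f=192/np.tan(np.radians(c["fovy"])/2)
    R=np.array(c["R"]);t=np.array(c["t"])
    d=R.T@np.array([(u-c["cx"])/f,(v-c["cy"])/f,1]); return -R.T@t,d/np.linalg.norm(d)
def plane(c,uv,z):
    o,d=ray(c,*uv); return o+d*(z-o[2])/d[2]
def tri(rs):
    A=sum(np.eye(3)-np.outer(d,d) for o,d in rs);b=sum((np.eye(3)-np.outer(d,d))@o for o,d in rs)
    X=np.linalg.solve(A,b); return X,[np.linalg.norm(np.cross(X-o,d)) for o,d in rs]
def blobs(m,amin=8):
    n,l,s,c=cv2.connectedComponentsWithStats(m.astype(np.uint8)); return [(c[i].round(1),s[i]) for i in range(1,n) if s[i][4]>=amin]
E
python3 - <<'E'
from h import *
T=cv2.imread("pics/top0.png");S=cv2.imread("pics/side0.png")
ct,cs=get_calibration("top"),get_calibration("side")
def dark(im,x,y,r,th=45):
    m=np.zeros(im.shape[:2],bool);m[y-r:y+r,x-r:x+r]=True
    b=blobs(m&(im.max(2)<th)); print([(q[0],q[1]) for q in b]); return max(b,key=lambda q:q[1][4])[0]
for nm,a,b in(("knob",(189,200,12),(237,163,14)),("handle",(364,230,12),(283,302,18))):
    p,q=dark(T,*a),dark(S,*b); print(nm,p,q,tri([ray(ct,*p),ray(cs,*q)]))
print("pot",plane(ct,(358,196),.103),plane(cs,(320,281),.103),"notch",plane(ct,(314,224),.012),plane(cs,(266,269),.012))
g=(T[:,:,1]>90)&(T[:,:,0]<60)&(T[:,:,2]<60); ys,xs=np.nonzero(g); print([plane(ct,p,.01).round(3) for p in((xs.min(),ys.min()),(xs.max(),ys.max()))])
cr=lambda im,x,y,w=50:cv2.resize(im[y-w:y+w,x-w:x+w],(400,300*400//300),interpolation=cv2.INTER_CUBIC)
cv2.imwrite("pics/c1.png",np.hstack([cr(T,340,210),cr(T,190,220)]))
E
```

```text
[]Traceback (most recent call last):
  File "<stdin>", line 8, in <module>
  File "<stdin>", line 6, in dark
ValueError: max() iterable argument is empty
```

Run:
```python
from h import *
T=cv2.imread("pics/top0.png");S=cv2.imread("pics/side0.png")
ct,cs=get_calibration("top"),get_calibration("side")
def dark(im,x,y,r):
    w=im[y-r:y+r,x-r:x+r].max(2).astype(int); th=w.min()+25
    m=np.zeros(im.shape[:2],bool);m[y-r:y+r,x-r:x+r]=w<th
    b=blobs(m,3); print(th,b); return max(b,key=lambda q:q[1][4])[0]
for nm,a,b in(("knob",(189,200,12),(237,163,10)),("handle",(364,230,12),(283,302,16))):
    p,q=dark(T,*a),dark(S,*b); print(nm,p,q,tri([ray(ct,*p),ray(cs,*q)]))
print("pot",plane(ct,(358,196),.103),plane(cs,(320,281),.103),"notch",plane(ct,(314,224),.012),plane(cs,(266,269),.012))
g=(T[:,:,1]>90)&(T[:,:,0]<70)&(T[:,:,2]<70); ys,xs=np.nonzero(g); print([plane(ct,p,.01).round(3) for p in((xs.min(),ys.min()),(xs.max(),ys.max()))])
cr=lambda im,x,y,w=50:cv2.resize(im[y-w:y+w,x-w:x+w],(400,400),interpolation=cv2.INTER_CUBIC)
cv2.imwrite("pics/c1.png",np.hstack([cr(T,340,210),cr(T,190,220)]))
```

```text
82 [(array([188.8, 199.4]), array([186, 196,   7,   8,  48], dtype=int32))]
90 [(array([235.9, 163.8]), array([234, 159,   5,  11,  48], dtype=int32))]
knob [188.8 199.4] [235.9 163.8] (array([0.59404096, 0.29304204, 0.05148118]), [np.float64(0.001963024721031016), np.float64(0.0019630247210310563)])
77 [(array([364. , 230.4]), array([358, 226,  13,  10,  88], dtype=int32))]
81 [(array([282.1, 303.2]), array([276, 292,  13,  23, 197], dtype=int32))]
handle [364.  230.4] [282.1 303.2] (array([ 0.49985063, -0.21576452,  0.07850858]), [np.float64(0.0024956972191510474), np.float64(0.00249569721915112)])
pot [ 0.5930199  -0.19631358  0.103     ] [ 0.59921377 -0.21343692  0.103     ] notch [ 0.52365827 -0.08275644  0.012     ] [ 0.52717713 -0.08217247  0.012     ]
[array([0.545, 0.349, 0.01 ]), array([0.401, 0.269, 0.01 ])]
```

View pics/c1.png

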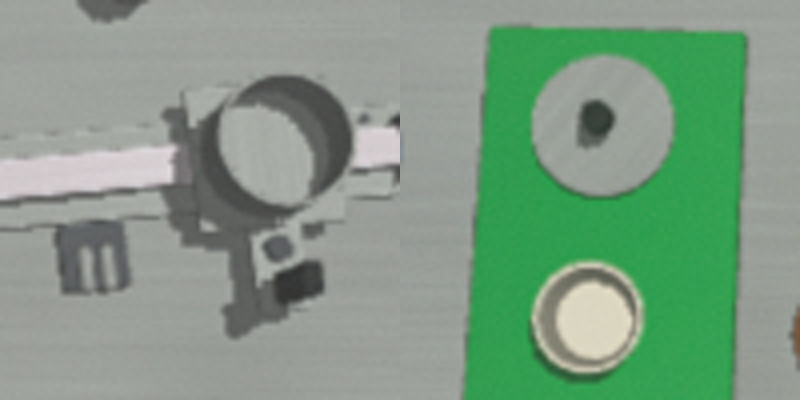

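The crop confirms the grey steel lid at about (190,201) on the green board. The knob triangulates to (0.594, 0.293, 0.051). The rail leans about 5°. I'm passing over the pot first for a wrist look.

```bash
python3 -m crank '[[1,0.2,0.25,0.1,-0.015],[1,0.4,0.5,0.2,-0.03],[1,0.6,0.75,0.3,-0.03],[1,0.75,0.95,0.4,-0.03],[1,0.75,0.95,0.4,-0.03]]'; python3 -m crank '[[1,0.2,0.25,0,0],[1,0.4,0.5,0.1,0],[1,0.6,0.75,0.1,0],[1,0.7,0.9,0.1,0],[1,0.7,0.9,0.1,0]]'
python3 - <<'E'
from h import *
c=get_calibration("wrist"); s=get_state(); im=get_image("wrist"); cv2.imwrite("pics/w1.png",im[:,:,::-1]); np.save("w1.npy",[c],allow_pickle=True)
print(s["time"],s["position"],s["tool_rot"],c)
E
```

```text
time: 0.72
position: [0.3292, -0.4322, 0.3048]
tool_rot: [3.136, 0.145, 0.005]
ft_force: [-0.0, -0.4, -0.2]
grip_width: 1.002
grip_force: 0.0
time: 1.35
position: [0.4663, -0.2527, 0.3221]
tool_rot: [-3.137, -0.142, -0.0]
ft_force: [-0.8, -0.7, -1.1]
grip_width: 1.001
grip_force: 0.0
1.35 [ 0.46629494 -0.25269306  0.32209255] [-3.13700724e+00 -1.41526462e-01 -5.88304714e-05] {'fovy': 62.42993164409814, 'cx': 260.7520501958884, 'cy': 186.41470776250927, 'R': array([[ 0.09009507, -0.99593249, -0.00116151],
       [-0.96089658, -0.08723212,  0.26280854],
       [-0.26184089, -0.02256166, -0.9648473 ]]), 't': array([-0.29270945,  0.36782515,  0.60282924])}
```

View pics/w1.png

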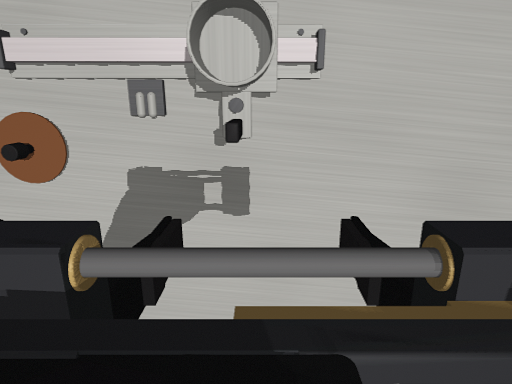

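The wrist view shows the pot mouth at about (232,42), the handle top at (234,125), the plunger boss at (236,105) and the notch block at (147,98) with ribs at x ≈ 141 and 152.

Run:
```python
from h import *
im=cv2.imread("pics/w1.png");c=np.load("w1.npy",allow_pickle=True)[0]
cr=lambda x,y,w,h,k:cv2.resize(im[y:y+h,x:x+w],(w*k,h*k),interpolation=cv2.INTER_CUBIC)
out=np.zeros((600,800,3),np.uint8);a=cr(120,0,160,120,5);out[:600,:800]=a;cv2.imwrite("pics/c2.png",out)
m=np.zeros(im.shape[:2],bool);m[115:145,215:250]=im[115:145,215:250].max(2)<60;print("handle",blobs(m))
pk=(im[:,:,2].astype(int)-im[:,:,1]>8)&(im[:,:,2]>190);pk[90:]=0
for b in blobs(pk,100):print("pink",b)
P=[]
for x in list(range(20,180,10)):
    ys=np.nonzero(pk[:,x])[0]
    if len(ys): P.append(plane(c,(x,ys.mean()),.015)[:2])
P=np.array(P);k=np.polyfit(P[:,1],P[:,0],1);print("rail x=f(y)",k,len(P))
for n,uv,z in(("pot",(232,42),.103),("handletop",(234,125),.115),("boss",(236,105),.03),("notch",(146.5,105),.015)):print(n,plane(c,uv,z).round(4))
```

```text
handle [(array([233.3, 130.4]), array([225, 119,  17,  24, 355], dtype=int32))]
rail x=f(y) [-0.11070624  0.58442496] 12
pot [ 0.5968 -0.208   0.103 ]
handletop [ 0.5074 -0.2173  0.115 ]
boss [ 0.528  -0.2116  0.03  ]
notch [ 0.5161 -0.0825  0.015 ]
```

View pics/c2.png

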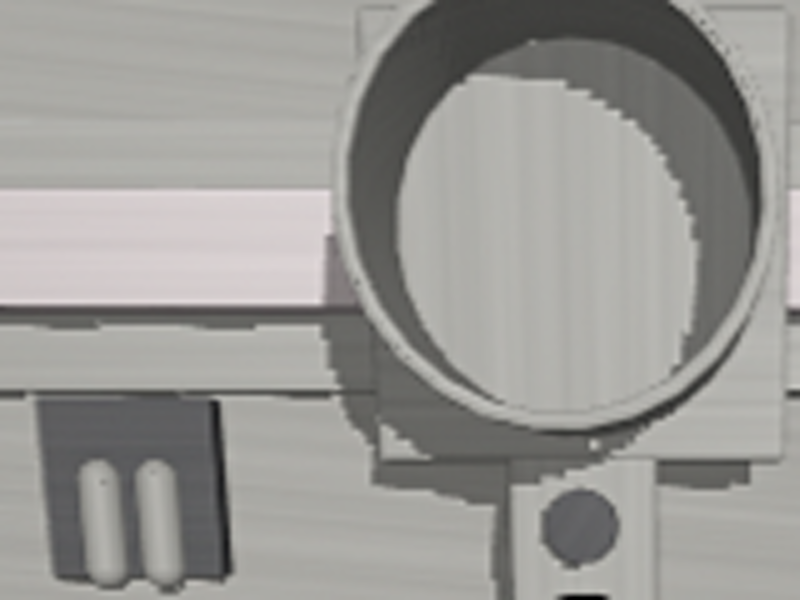

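Run:
```python
from h import *
from scipy.optimize import least_squares as L
c=np.load("w1.npy",allow_pickle=True)[0]
f=lambda x,y:(120+(x+.5)/5-.5,(y+.5)/5-.5)
q=[(337,170),(775,170),(565,431),(362,300),(752,300),(440,398),(680,398)]
P=np.array([plane(c,f(*p),.103)[:2] for p in q])
r=L(lambda v:np.hypot(*(P-v[:2]).T)-v[2],[.59,-.2,.05]);print("pot",r.x,r.fun.round(4))
a=np.array([.0906,.9959]);h=np.array([.9959,.0906]);al=np.array([-.0906,.9959])
print("handle",r.x[:2]-.102*h)
im=cv2.imread("pics/w1.png");
for y in range(118,144,2):print(y,im[y,222:246].max(1))
n=np.array([plane(c,f(*p),.018)[:2] for p in((100,520),(160,520))]);print("notch",n,n.mean(0))
b=plane(c,f(582,527),.04)[:2];print("boss",b,"ahead",(n.mean(0)-b)@al,(n.mean(0)-r.x[:2])@al)
```

```text
pot [ 0.59833901 -0.20648905  0.0486802 ] [-0.0001  0.0003 -0.0006 -0.0002 -0.0006  0.0006  0.0006]
handle [ 0.49675721 -0.21573025]
118 [110 166 175 177 179 177 174 175 179 179 174 170 169 166 169 170 168 167
 178 180 178 174 174 178]
120 [102 162 175 178 181 181 179 151  89  26   8  14  16  15  17  14  16  15
  13   4 152 174 174 178]
122 [ 99 161 178 145  89  40  16  16  16  20  20  21  20  20  19  20  19  20
  16   8 116 169 175 178]
124 [ 96 161 125  53  27  35  38  40  42  44  45  45  46  45  45  37  23  19
  16   8 116 169 175 178]
126 [ 90  98 103  57  30  39  41  43  43  45  47  47  51  51  48  38  24  17
  15   9 109 168 175 178]
128 [ 93 100 104  56  28  38  41  41  44  45  47  48  49  50  48  38  27  19
  17  10  98 167 175 178]
130 [ 90  98 104  60  30  37  40  43  43  45  46  47  49  49  46  37  26  19
  16   9  98 167 175 178]
132 [ 92  97 107  65  30  37  41  42  43  46  46  45  47  48  46  39  28  19
  16   8  98 167 175 177]
134 [ 92  98 107  65  30  37  40  43  43  44  45  45  46  46  44  37  28  18
  13   8 113 167 174 176]
136 [ 92  98 108  66  31  36  40  42  43  42  43  44  44  45  43  37  27  17
  12  97 171 176 173 178]
138 [105 105  98  59  30  37  40  42  42  42  42  43  42  44  43  37  27  14
  51  79  90  89  89  88]
140 [ 99  99 102  71  35  35  41  40  40  42  41  44  42  43  40  34  23 128
 176 181 179 178 178 177]
142 [ 98  98  99 102  86  74  58  53  53  53  54  52  53  53  51  82 138 170
 173 171 170 170 171 171]
notch [[ 0.51727148 -0.07371563]
 [ 0.51881353 -0.09075951]] [ 0.51804251 -0.08223757]
boss [ 0.52819553 -0.21238343] ahead 0.13053213008163445 0.13101691034017654
```

```bash
python3 -m crank '[[1,0,0.3,0,0],[1,0.05,0.6,0,0],[1,0.05,0.9,0,0],[1,0.05,1,0,0]]'; python3 -m crank '[[1,0,0.3,0,0],[1,0.05,0.6,0,0],[1,0.05,0.9,-0.1,0],[1,0.05,1,-0.2,0]]';python3 -m crank '[[1,0,0.3,-0.1,0],[1,0.05,0.6,-0.2,0],[1,0.05,0.7,-0.25,0],[1,0.05,0.7,-0.25,0],[1,0.05,0.7,-0.25,0]]'
python3 - <<'E'
from h import *
c=get_calibration("wrist"); s=get_state(); im=get_image("wrist"); cv2.imwrite("pics/w2.png",im[:,:,::-1]); np.save("w2.npy",[c],allow_pickle=True)
im=im[:,:,::-1].astype(int)
m=im.max(2)<70; m[230:]=0; print([b for b in blobs(m,60)])
g=(im.max(2)-im.min(2)<18)&(im.max(2)>110);m=g.copy();m[230:]=0; print([b for b in blobs(m,600)])
E
```

```text
time: 1.9
position: [0.4741, -0.0541, 0.3226]
tool_rot: [3.138, 0.135, -0.0]
ft_force: [0.2, 0.7, -0.3]
grip_width: 0.998
grip_force: 0.0
time: 2.4
position: [0.4847, 0.1455, 0.2822]
tool_rot: [-3.138, -0.134, -0.001]
ft_force: [0.4, -0.6, -0.0]
grip_width: 0.995
grip_force: 0.0
time: 3.02
position: [0.496, 0.281, 0.2325]
tool_rot: [3.137, 0.125, 0.0]
ft_force: [0.0, -0.4, 0.1]
grip_width: 1.004
grip_force: 0.0
[(array([256.5,  72.7]), array([245,  60,  24,  26, 474], dtype=int32)), (array([57.2, 76.9]), array([ 39,  65,  39,  24, 707], dtype=int32)), (array([411.8, 107.6]), array([405,  86,  14,  45, 244], dtype=int32)), (array([448.8, 223.9]), array([ 396,  212,  116,   18, 1166], dtype=int32)), (array([169.2, 223.8]), array([154, 216,  28,  14, 284], dtype=int32)), (array([352.6, 223.8]), array([341, 216,  28,  14, 278], dtype=int32)), (array([ 49.1, 225. ]), array([  0, 219, 101,  11, 901], dtype=int32))]
[(array([ 88.8, 117.5]), array([    0,     0,   176,   230, 30497], dtype=int32)), (array([428.4, 104.4]), array([  268,     0,   244,   230, 33226], dtype=int32)), (array([256.8,  73.4]), array([ 208,   22,   98,  104, 7498], dtype=int32)), (array([253.8, 214.7]), array([217, 175,  61,  55, 824], dtype=int32))]
```

View pics/w2.png

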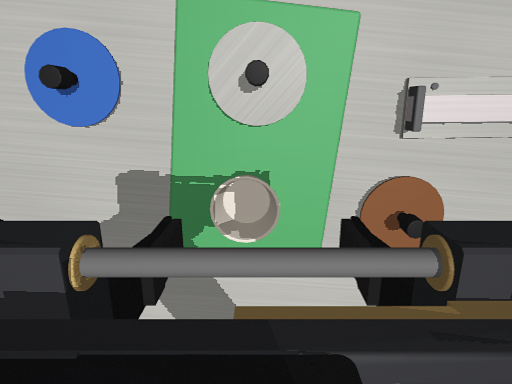

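The steel lid (257,74) on the green board has its knob at (256,73). Blue, brown and the ramekin are clearly separate.

Run:
```python
from h import *
c=np.load("w2.npy",allow_pickle=True)[0]
print(plane(c,(256.7,73.8),.022),[plane(c,(256.5,72.5),z) for z in(.05,.055)],plane(c,(208,74),.022)-plane(c,(306,74),.022))
c=np.load("w1.npy",allow_pickle=True)[0];print("handle",plane(c,(232,132.5),.115))
s=get_state();print(s["position"],s["tool_rot"])
```

```text
[0.59515846 0.29365571 0.022     ] [array([0.59431309, 0.29350306, 0.05      ]), array([0.59392223, 0.29341769, 0.055     ])] [-0.0086778   0.10868459  0.        ]
handle [ 0.49865926 -0.21556521  0.115     ]
[0.49596053 0.28109112 0.2328096 ] [3.13761576e+00 1.24274228e-01 1.10424102e-03]
```

```bash
python3 -m crank '[[1,0.25,0.03,-0.1,0],[1,0.49,0.06,-0.3,0],[1,0.49,0.06,-0.5,0],[1,0.49,0.06,-0.6,0],[1,0.49,0.06,-0.6,0]]'; python3 -c "
from bench import *
s=get_state();print(s['position'],s['tool_rot'])"
```

```text
time: 3.7
position: [0.5921, 0.2943, 0.1122]
tool_rot: [3.137, 0.129, -0.002]
ft_force: [0.4, 0.5, 0.0]
grip_width: 1.0
grip_force: 0.0
[0.59212979 0.29433376 0.11216421] [ 3.13737385e+00  1.29285846e-01 -1.84198894e-03]
```

```bash
python3 -m crank '[[1,0.01,0,-0.2,0],[1,0.01,0,-0.35,0],[1,0.01,0,-0.39,0],[1,0.01,0,-0.39,0]]'; python3 -m crank '[[0,0,0,0,0],[0,0,0,0,0],[0,0,0,0,0],[0,0,0,0,0],[0,0,0,0,0]]' 25; python3 -m crank '[[0,0,0,0,0],[0,0,0,0.1,0],[0,0,0,0.3,0],[0,0,0,0.5,0],[0,0,0,0.5,0]]'
python3 - <<'E'
from h import *
c=get_calibration("wrist"); s=get_state(); im=get_image("wrist"); cv2.imwrite("pics/w3.png",im[:,:,::-1]);np.save("w3.npy",[c],allow_pickle=True)
im2=get_image("side");cv2.imwrite("pics/s3.png",im2[:,:,::-1])
print(s["position"],s["tool_rot"],s["grip_width"]*87)
E
```

```text
time: 4.2
position: [0.5953, 0.2962, 0.0365]
tool_rot: [-3.138, -0.131, -0.004]
ft_force: [0.2, 0.6, 1.0]
grip_width: 0.999
grip_force: 0.0
time: 4.82
position: [0.5945, 0.2959, 0.0346]
tool_rot: [3.139, 0.131, -0.0]
ft_force: [0.7, -0.1, -0.2]
grip_width: 0.514
grip_force: 0.0
time: 5.45
position: [0.5965, 0.2978, 0.1398]
tool_rot: [-3.136, -0.131, -0.011]
ft_force: [0.0, 0.9, -2.5]
grip_width: 0.267
grip_force: 25.0
[0.5964613  0.29777279 0.13982864] [-3.13560409 -0.13092947 -0.01123748] 23.25745135127467
```

View pics/w3.png

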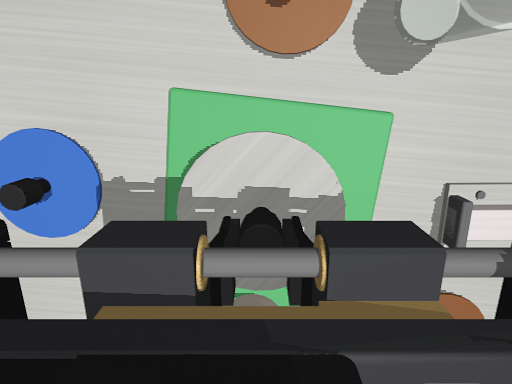

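The lid hangs in the fingers, with its flange spanning x 177–345 and its front edge at (262,131). The fingers closed late, so I'm measuring how high on the knob they grip.

Run:
```python
from h import *
from scipy.optimize import least_squares as L
im=cv2.imread("pics/w3.png").astype(int);c=np.load("w3.npy",allow_pickle=True)[0]
g=(im[:,:,1]-np.maximum(im[:,:,0],im[:,:,2])>25)
q=[]
for y in range(150,216,8):   # flange edges = inner bounds of the green
    r=np.nonzero(~g[y,185 if y<175 else 170:380])[0]
    row=g[y];xs=np.nonzero(row)[0]
    gaps=np.nonzero(np.diff(xs)>40)[0]
    if len(gaps):q+=[(xs[gaps[0]]+.5,y),(xs[gaps[0]+1]-.5,y)]
for x in range(225,300,10):
    ys=np.nonzero(g[90:160,x])[0];q.append((x,90+ys.max()+.5))
print(q)
def res(v):
    P=np.array([plane(c,p,v[2])[:2] for p in q]);return np.hypot(*(P-v[:2]).T)-.054
r=L(res,[.595,.295,.12],loss="soft_l1",f_scale=.001);print(r.x,(r.fun*1000).round(1))
s=get_state();print("tcp z - flange top",s["position"][2]-r.x[2],s["position"],s["ft_force"])
```

```text
[(np.float64(205.5), 150), (np.float64(314.5), 150), (np.float64(196.5), 158), (np.float64(323.5), 158), (np.float64(190.5), 166), (np.float64(330.5), 166), (np.float64(185.5), 174), (np.float64(335.5), 174), (np.float64(181.5), 182), (np.float64(339.5), 182), (np.float64(178.5), 190), (np.float64(342.5), 190), (np.float64(177.5), 198), (np.float64(343.5), 198), (np.float64(176.5), 206), (np.float64(344.5), 206), (np.float64(176.5), 214), (np.float64(344.5), 214), (225, np.float64(138.5)), (235, np.float64(134.5)), (245, np.float64(132.5)), (255, np.float64(131.5)), (265, np.float64(130.5)), (275, np.float64(132.5)), (285, np.float64(134.5)), (295, np.float64(138.5))]
[0.59646683 0.29866017 0.11116481] [ 0.1 -0.2  0.3 -0.1  0.   0.1  0.   0.1  0.1  0.2  0.3  0.4 -0.2 -0.1
 -0.2 -0.1 -0.2 -0.1 -0.1  0.1 -0.1 -0.2  0.4 -0.2 -0.  -0.3]
tcp z - flange top 0.02408109791562102 [0.59445457 0.29578385 0.1352459 ] [-0.57099064  0.01425454 -3.23138827]
```

View pics/s3.png

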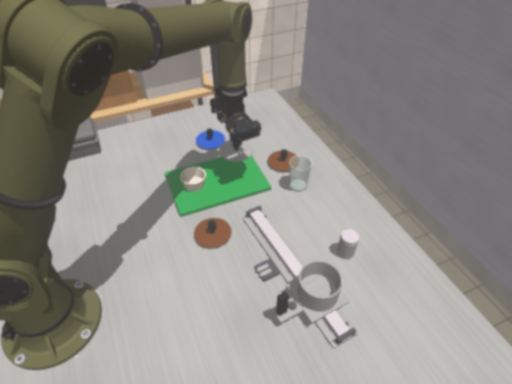

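The lid hangs level, and the rim fit is good to 0.4 mm. TCP is 28.6 mm above the flange top, so the fingers hold the upper 11 mm of the knob, and a gentle carry will do. I'm carrying it high and taking a second look at the pot on the way.

```bash
python3 -m crank '[[0,0,0,0.2,0],[0,-0.1,-0.05,0.4,0],[0,-0.2,-0.2,0.6,0],[0,-0.3,-0.4,0.75,0],[0,-0.4,-0.6,0.8,0]]'; python3 -m crank '[[0,0,-0.2,0,0],[0,0,-0.4,0,0],[0,0,-0.6,0,0],[0,0,-0.8,0,0],[0,0,-1,0,0]]'; python3 -m crank '[[0,-0.04,-0.2,0,0],[0,-0.1,-0.4,0,0],[0,-0.15,-0.6,0,0],[0,-0.2,-0.8,0,0],[0,-0.2,-0.9,0,0]]';  python3 -m crank '[[0,0,0,0,0],[0,0,0,0,0],[0,0,0,0,0]]'
python3 - <<'E'
from h import *
c=get_calibration("wrist"); s=get_state(); im=get_image("wrist"); cv2.imwrite("pics/w4.png",im[:,:,::-1]);np.save("w4.npy",[c,s["position"]],allow_pickle=True)
print(s["position"],s["tool_rot"],s["grip_width"]*87,s["ft_force"])
E
```

```text
time: 6.18
position: [0.5139, 0.175, 0.2951]
tool_rot: [-3.139, -0.132, -0.0]
ft_force: [-0.4, -0.7, -2.4]
grip_width: 0.26
grip_force: 25.0
time: 6.8
position: [0.5134, -0.0256, 0.2932]
tool_rot: [-3.139, -0.13, 0.004]
ft_force: [0.4, -0.3, -2.6]
grip_width: 0.266
grip_force: 25.0
time: 7.42
position: [0.4728, -0.2066, 0.2932]
tool_rot: [-3.138, -0.125, 0.004]
ft_force: [-0.3, 1.0, -1.3]
grip_width: 0.265
grip_force: 25.0
time: 7.8
position: [0.4751, -0.2021, 0.2947]
tool_rot: [-3.138, -0.136, -0.0]
ft_force: [-0.6, 0.4, -2.6]
grip_width: 0.264
grip_force: 25.0Traceback (most recent call last):
  File "<stdin>", line 2, in <module>
    arr = np.asanyarray(arr)
ValueError: setting an array element with a sequence. The requested array has an inhomogeneous shape after 1 dimensions. The detected shape was (2,) + inhomogeneous part.
```

View pics/w4.png

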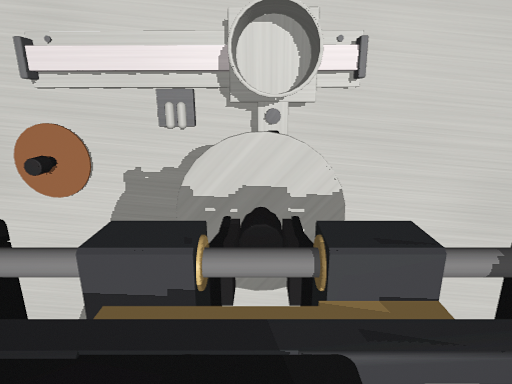

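Pot rim: left x 228, right 322, bottom y 97. The lid is unchanged in the grip. I'll locate the rim edge numerically.

Run:
```python
from h import *
from scipy.optimize import least_squares as L
c=get_calibration("wrist");ps=np.mean([get_state()["position"] for _ in range(5)],0);print(ps)
im=cv2.cvtColor(cv2.imread("pics/w4.png"),cv2.COLOR_BGR2GRAY)
# inner edge of the mouth: strongest dark->bright step along image radii in the upper half / sides
f=192/np.tan(np.radians(c["fovy"])/2)
q=[];cx,cy=275,48
for a in np.radians([-60,-50,-40,-30,-20,-10,0,10,20,30,160,170,180,190,200,210,220]):
    rr=np.arange(36,50,.25);xs=cx+rr*np.cos(a);ys=cy+rr*np.sin(a)
    p=cv2.remap(im,xs.astype(np.float32)[None],ys.astype(np.float32)[None],cv2.INTER_LINEAR)[0].astype(float)
    if ys.min()<1: continue
    d=p[6:]-p[:-6];i=d.argmax();print(int(np.degrees(a)),rr[i]+.75,int(d[i]),end="; ")
    if d[i]>30:q.append((cx+(rr[i]+.75)*np.cos(a),cy+(rr[i]+.75)*np.sin(a)))
def res(v):
    P=np.array([plane(c,p,.103)[:2] for p in q]);return np.hypot(*(P-v[:2]).T)-v[2]
r=L(res,[.598,-.206,.046],loss="soft_l1",f_scale=.001);print("\npot",r.x,(r.fun*1000).round(1))
# by eye outer edge
P=np.array([plane(c,p,.103)[:2] for p in((228,42),(322,42),(275,97))]);print(P,(P[0]+P[1])/2)
def lidc(z):
    q=[(205.5,150),(314.5,150),(181.5,182),(339.5,182),(176.5,206),(344.5,206),(265,130.5)]
    P=np.array([plane(c,p,z)[:2] for p in q]);return L(lambda v:np.hypot(*(P-v[:2]).T)-v[2],[.47,-.2,.05]).x
print("lid",lidc(ps[2]-.0286))
```

```text
[ 0.47505293 -0.20251126  0.29473176]
-59 49.0 80; -50 49.0 127; -40 47.75 113; -29 46.75 121; -20 46.0 88; -10 45.25 123; 0 44.75 121; 10 44.0 110; 20 44.0 101; 29 44.25 98; 160 44.0 77; 170 44.0 84; 180 44.25 85; 190 44.75 82; 200 45.0 88; 210 45.75 91; 220 47.25 94; 
pot [ 0.60025664 -0.20616623  0.04600846] [-0.5  0.3  0.  -0.   0.1  0.1  0.1 -0.3 -0.1  0.1 -0.  -0.   0.   0.1
 -0.2 -0.2  0.4]
[[ 0.60109255 -0.15719263]
 [ 0.6094292  -0.25373435]
 [ 0.55095036 -0.21079682]] [ 0.60526088 -0.20546349]
lid [ 0.4751703  -0.20170362  0.05386046]
```

Pot mouth (0.6003, -0.2062); the fitted radius is 46.0 mm, as it should be. Lid shift needed: +0.125, -0.0045.

```bash
python3 -m crank '[[0,0.2,0,0,0],[0,0.4,-0.01,-0.1,0],[0,0.55,-0.02,-0.25,0],[0,0.625,-0.022,-0.4,0],[0,0.625,-0.022,-0.5,0]]'; python3 -m crank '[[0,0,0,-0.1,0],[0,0,0,-0.17,0],[0,0,0,-0.17,0],[0,0,0,-0.17,0]]'
python3 - <<'E'
from h import *
s=[];
for i in range(4): get_image("top"); s.append(get_state()["position"])
print(np.mean(s,0),np.ptp(s,0),get_state()["ft_force"],get_state()["tool_rot"])
E
```

```text
time: 8.48
position: [0.5998, -0.2071, 0.1926]
tool_rot: [-3.137, -0.134, 0.002]
ft_force: [0.1, 0.1, -3.0]
grip_width: 0.264
grip_force: 25.0
time: 8.98
position: [0.5999, -0.2089, 0.1617]
tool_rot: [3.138, 0.13, 0.002]
ft_force: [0.5, -0.5, -2.1]
grip_width: 0.262
grip_force: 25.0
[ 0.60001265 -0.20878423  0.16172151] [0.00018089 0.00011021 0.00037269] [ 0.36064409  0.06558866 -1.61325266] [3.13809616e+00 1.30604059e-01 1.98402338e-03]
```

```bash
python3 -m crank '[[0,0,0.007,-0.03,0],[0,0,0.007,-0.06,0],[0,0,0.007,-0.09,0],[0,0,0.007,-0.1,0],[0,0,0.007,-0.1,0]]'; python3 -m crank '[[0,0,0,-0.01,0],[0,0,0,-0.02,0],[0,0,0,-0.025,0],[0,0,0,-0.025,0]]'
```

```text
time: 9.8
position: [0.5994, -0.2071, 0.1403]
tool_rot: [-3.139, -0.131, 0.001]
ft_force: [0.2, -0.1, -1.5]
grip_width: 0.267
grip_force: 25.0
time: 10.3
position: [0.5994, -0.2072, 0.1355]
tool_rot: [3.139, 0.131, -0.0]
ft_force: [0.2, 0.2, -2.0]
grip_width: 0.266
grip_force: 25.0
```

```bash
for i in 1 2; do python3 -m crank '[[0,0,0,-0.005,0],[0,0,0,-0.008,0],[0,0,0,-0.008,0],[0,0,0,-0.008,0]]' | grep -E 'pos|ft'; done
```

```text
position: [0.5995, -0.2072, 0.1343]
ft_force: [-1.6, 0.5, 1.2]
position: [0.5996, -0.2077, 0.1342]
ft_force: [-4.1, 0.1, 8.7]
```

Contact came at the expected seated height (a lid caught on the rim would stop about 8 mm higher). Now releasing and backing up.

```bash
python3 -m crank '[[0.7,0,0,0.01,0],[0.7,0,0,0.01,0],[0.7,0,0,0.01,0],[0.7,0,0,0.01,0],[0.7,0,0,0.01,0]]';python3 -m crank '[[0.7,0,0,0.2,0],[0.7,0,0,0.5,0],[0.7,-0.3,0,0.8,0],[0.7,-0.6,0,0.8,0],[0.7,-0.6,0,0.8,0]]'
python3 - <<'E'
from h import *
from scipy.optimize import least_squares as L
c=get_calibration("wrist");s=get_state();im=get_image("wrist")[:,:,::-1];cv2.imwrite("pics/w5.png",im);np.save("w5.npy",[c],allow_pickle=True);print(s["position"],s["tool_rot"],s["ft_force"])
E
```

```text
time: 11.92
position: [0.5995, -0.2071, 0.1342]
tool_rot: [-3.139, -0.131, 0.0]
ft_force: [0.0, -0.1, -0.4]
grip_width: 0.679
grip_force: 0.0
time: 12.55
position: [0.4773, -0.2079, 0.296]
tool_rot: [3.135, 0.127, 0.001]
ft_force: [0.1, -0.2, 0.3]
grip_width: 0.701
grip_force: 0.0
[ 0.47733447 -0.20794977  0.29597787] [3.13538970e+00 1.26616178e-01 9.87743310e-04] [ 0.09893952 -0.18012293  0.2726739 ]
```

View pics/w5.png

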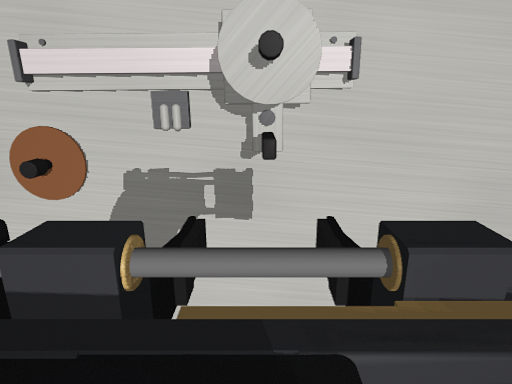

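The lid sits on the pot with its flange at x 218–321 and bottom at y 104. The handle top is at (269,143), the boss at (267,117) and the ribs at (165,117) and (177,117). Checking numerically.

Run:
```python
from h import *
from scipy.optimize import least_squares as L
c=np.load("w5.npy",allow_pickle=True)[0];B=cv2.imread("pics/w5.png");im=cv2.cvtColor(B,cv2.COLOR_BGR2GRAY)
# flange edge by radial steps
def edge(cx,cy,r0,r1,A):
    q=[]
    for a in np.radians(A):
        rr=np.arange(r0,r1,.25);xs=cx+rr*np.cos(a);ys=cy+rr*np.sin(a)
        p=cv2.remap(im,xs.astype(np.float32)[None],ys.astype(np.float32)[None],cv2.INTER_LINEAR)[0].astype(float)
        d=abs(p[6:]-p[:-6]);i=d.argmax()
        if d[i]>12:q.append((cx+(rr[i]+.75)*np.cos(a),cy+(rr[i]+.75)*np.sin(a)))
    return q
q=edge(270,51,45,58,[10,25,40,55,70,85,100,115,130,145,160,175,190,200,210,-10,-20,-30])
def res(v,z):
    P=np.array([plane(c,p,z)[:2] for p in q]);return np.hypot(*(P-v[:2]).T)-v[2]
r=L(lambda v:res(v,.106),[.6,-.206,.054],loss="soft_l1",f_scale=.001);print("lid",r.x,(r.fun*1000).round(1))
m=np.zeros(im.shape,bool);m[105:170,255:290]=im[105:170,255:290]<60
for b in blobs(m):print("dark",b)
for y in range(130,162,3):print(y,im[y,258:280])
print([plane(c,p,.115)[:2].round(4) for p in((269,140),(269,143))],"notch",plane(c,(171,117),.018)[:2])
```

```text
lid [ 0.59948695 -0.20713107  0.05411172] [-0.2 -0.5  5.9  0.3  2.8 -0.4 -0.6 -0.3 -0.  -0.3 -0.2 -0.4  1.5  0.3
 -0.9]
dark (array([268.4, 145.3]), array([262, 132,  14,  27, 351], dtype=int32))
130 [186 183 186 189 189 189 191 190 187 192 192 190 190 189 189 188 185 185
 188 190 190 187]
133 [187 185 191 142  55   7  14  15  15  16  16  18  17  14   6  98 178 187
 188 191 190 187]
136 [109 109 115  83  32  17  19  20  19  18  19  19  18  20  20  12  88 179
 190 190 189 187]
139 [112 111 114  82  33  27  36  38  39  39  40  40  40  40  40  40  35  53
 180 193 189 186]
142 [112 111 114  82  38  32  43  46  48  49  50  51  53  55  56  58  49  31
 116 185 191 186]
145 [112 110 114  82  37  31  43  46  47  48  49  51  53  53  55  55  46  30
 115 185 190 185]
148 [113 110 114  81  37  32  43  45  47  49  49  51  52  51  51  51  43  29
 126 185 189 185]
151 [ 97  94 102  84  40  30  42  46  46  49  49  49  49  49  49  50  42  28
 104 149 152 150]
154 [186 185 186 163  84  27  41  47  47  46  48  48  47  47  47  47  41  28
 120 176 182 181]
157 [181 181 183 184 107  27  38  42  43  44  43  44  44  43  42  43  36  30
 139 178 182 181]
160 [179 179 179 180 181 183 180 179 179 179 179 178 178 177 176 175 179 177
 175 175 175 177]
[array([ 0.5081, -0.2145]), array([ 0.5049, -0.2148])] notch [ 0.51703346 -0.08292984]
```

The lid is 1.2 mm from the pot axis at the right size, so it's seated. The handle is at (0.4988, -0.2154), with about 130.5 mm to slide along (-0.09, 0.996).

```bash
python3 -m crank '[[0.7,0.05,-0.02,-0.2,0],[0.7,0.11,-0.037,-0.4,0],[0.7,0.11,-0.037,-0.6,0],[0.7,0.11,-0.037,-0.75,0],[0.7,0.11,-0.037,-0.75,0]]';python3 -m crank '[[0.7,0,0,-0.15,0],[0.7,0,0,-0.3,0],[0.7,0,0,-0.335,0],[0.7,0,0,-0.335,0]]';python3 -c "
from bench import *
for i in range(3):get_image('top');s=get_state();print(s['position'],s['ft_force'])"
```

```text
time: 13.22
position: [0.5004, -0.2132, 0.1413]
tool_rot: [-3.135, -0.133, 0.007]
ft_force: [0.3, 0.3, 1.0]
grip_width: 0.697
grip_force: 0.0
time: 13.72
position: [0.5025, -0.2146, 0.0783]
tool_rot: [3.139, 0.131, 0.002]
ft_force: [-0.2, -0.9, 0.1]
grip_width: 0.7
grip_force: 0.0
[ 0.50280347 -0.2147898   0.07882513] [ 0.00955609  1.0573691  -0.25044156]
[ 0.50288948 -0.21488665  0.07902506] [0.44283318 0.44566324 0.123079  ]
[ 0.50273755 -0.21491266  0.07897757] [-0.4900468   0.18563929  0.22635037]
```

```bash
python3 -m crank '[[0.7,-0.02,0,0,0],[0.15,-0.02,0,0,0],[0,-0.02,0,0,0],[0,-0.02,0,0,0],[0,-0.02,0,0,0]]' 30;python3 -m crank '[[0,0,0,0,0],[0,0,0,0,0],[0,0,0,0,0],[0,0,0,0,0],[0,0,0,0,0]]';python3 -c "
from bench import *
for i in range(2):get_image('top');s=get_state();print(s['position'],s['ft_force'])"
```

```text
time: 14.5
position: [0.4975, -0.2145, 0.0774]
tool_rot: [-3.139, -0.131, 0.0]
ft_force: [0.2, 1.2, 0.0]
grip_width: 0.331
grip_force: 0.0
time: 15.12
position: [0.4975, -0.2146, 0.0774]
tool_rot: [3.139, 0.131, -0.0]
ft_force: [0.1, 0.2, -0.7]
grip_width: 0.181
grip_force: 30.0
[ 0.49748846 -0.21462406  0.07734777] [ 0.77683233 -0.21539533 -1.51350403]
[ 0.49749386 -0.21459798  0.07738125] [ 0.69189783 -0.90006478 -0.26763726]
```

Holding the handle (15.7 mm). Sliding 100 mm first, then feeling for the notch.

```bash
python3 -m crank '[[0,-0.009,0.1,0,0],[0,-0.018,0.2,0,0],[0,-0.027,0.3,0,0],[0,-0.036,0.4,0,0],[0,-0.045,0.5,0,0]]';python3 -m crank '[[0,0,0,0,0],[0,0,0,0,0],[0,-0.002,0.02,0,0],[0,-0.004,0.04,0,0],[0,-0.004,0.04,0,0]]'
```

```text
time: 15.85
position: [0.4884, -0.113, 0.0774]
tool_rot: [3.139, 0.132, 0.0]
ft_force: [1.7, -0.5, -2.4]
grip_width: 0.181
grip_force: 30.0
time: 16.48
position: [0.4878, -0.106, 0.0774]
tool_rot: [-3.138, -0.131, -0.0]
ft_force: [2.0, 1.4, -2.9]
grip_width: 0.183
grip_force: 30.0
```

```bash
for i in 1 2 3 4; do python3 -m crank '[[0,-0.0009,0.01,0,0],[0,-0.0009,0.01,0,0],[0,-0.0009,0.01,0,0]]' | grep -E 'pos|ft'; done
```

```text
position: [0.4877, -0.1044, 0.0774]
ft_force: [2.3, 0.1, -4.2]
position: [0.4874, -0.1023, 0.0773]
ft_force: [3.8, 1.0, -4.5]
position: [0.4873, -0.1003, 0.0774]
ft_force: [4.3, 1.7, -5.8]
position: [0.4872, -0.0994, 0.0774]
ft_force: [6.5, -1.1, -7.4]
```

```bash
for i in 1 2 3; do python3 -m crank '[[0,-0.0009,0.01,0,0],[0,-0.0009,0.01,0,0],[0,-0.0009,0.01,0,0]]' | grep -E 'pos|ft'; done
```

```text
position: [0.4872, -0.099, 0.0774]
ft_force: [7.0, -5.1, -8.8]
position: [0.487, -0.0968, 0.0774]
ft_force: [6.1, -4.7, -7.9]
position: [0.4867, -0.0936, 0.0774]
ft_force: [5.7, -2.3, -6.4]
```

```bash
for i in 1 2 3; do python3 -m crank '[[0,0,0.01,0,0],[0,0,0.01,0,0],[0,0,0.01,0,0]]' | grep -E 'pos|ft'; done
```

```text
position: [0.4864, -0.0904, 0.0774]
ft_force: [3.9, 0.2, -6.1]
position: [0.4862, -0.0874, 0.0774]
ft_force: [2.1, 4.2, -3.3]
position: [0.486, -0.0858, 0.0773]
ft_force: [0.1, 4.7, -0.4]
```

```bash
for i in 1 2; do python3 -m crank '[[0,0,0.007,0,0],[0,0,0.007,0,0],[0,0,0.007,0,0],[0,0,0.007,0,0]]' | grep -E 'pos|ft'; done
python3 - <<'E'
from h import *
F=[]
for i in range(8):get_image("top");s=get_state();F.append(np.r_[s["position"],s["ft_force"]])
print(np.mean(F,0).round(4),s["grip_width"],s["time"])
E
```

```text
position: [0.4859, -0.0849, 0.0774]
ft_force: [-2.5, 4.8, 1.6]
position: [0.4859, -0.0845, 0.0774]
ft_force: [-3.2, 0.3, 4.2]
[ 0.4859 -0.0844  0.0773 -5.0798 -0.1609  3.5642] 0.18300120445935159 21.625
```

The ball has dropped in: the force rose to 7 N, crossed zero, pulled on, and is zero again at y = -0.0844, against -0.0846 from vision. Probing the far side slightly to centre it.

```bash
python3 -m crank '[[0,-0.002,0.005,0,0],[0,-0.002,0.005,0,0],[0,-0.002,0.005,0,0],[0,-0.002,0.005,0,0]]' | grep -E 'pos|ft'
python3 - <<'E'
from h import *
F=[]
for i in range(8):get_image("top");s=get_state();F.append(np.r_[s["position"],s["ft_force"]])
print(np.mean(F,0).round(4))
E
python3 -m crank '[[0,0,0.005,0,0],[0,0,0.005,0,0],[0,0,0.005,0,0],[0,0,0.005,0,0]]' | grep -E 'pos|ft'
python3 - <<'E'
from h import *
F=[]
for i in range(8):get_image("top");s=get_state();F.append(np.r_[s["position"],s["ft_force"]])
print(np.mean(F,0).round(4))
E
```

```text
position: [0.4858, -0.0835, 0.0773]
ft_force: [-4.7, -1.8, 2.1]
[ 0.4858 -0.0834  0.0773 -4.6958 -2.4856  2.6028]
position: [0.4858, -0.083, 0.0773]
ft_force: [-5.3, -3.8, 1.8]
[ 0.4858 -0.0831  0.0774 -4.5522 -3.6249  2.5306]
```

```bash
python3 -m crank '[[0,-0.003,-0.008,0,0],[0,-0.003,-0.008,0,0],[0,-0.003,-0.008,0,0],[0,-0.003,-0.008,0,0],[0,-0.003,-0.008,0,0]]' | grep -E 'pos|ft|grip'
python3 - <<'E'
from h import *
F=[]
for i in range(6):im=get_image("top");s=get_state();F.append(np.r_[s["position"],s["ft_force"]])
print(np.mean(F,0).round(4),s["grip_force"],np.abs(s["qd"]).max(),s["time"])
cv2.imwrite("pics/t6.png",im[:,:,::-1])
E
```

```text
position: [0.4858, -0.0834, 0.0774]
ft_force: [-0.3, -2.8, -2.4]
grip_width: 0.181
grip_force: 30.0
[ 0.4858 -0.0834  0.0774  1.0063 -2.2201 -3.3264] 29.999434996861964 0.0014123110034180105 24.35
```

```bash
python3 -m crank '[[0,0,-0.004,0,0],[0,0,-0.004,0,0],[0,0,-0.004,0,0],[0,0,-0.004,0,0],[0,0,-0.004,0,0]]' | grep -E 'pos|ft'
python3 - <<'E'
from h import *
F=[]
for i in range(6):im=get_image("top");s=get_state();F.append(np.r_[s["position"],s["ft_force"]])
print(np.mean(F,0).round(4),np.abs(s["qd"]).max(),s["time"])
cv2.imwrite("pics/t7.png",im[:,:,::-1])
E
```

```text
position: [0.4858, -0.0837, 0.0774]
ft_force: [4.3, 0.6, -6.8]
[ 0.4858 -0.0839  0.0774  4.7778  1.3233 -7.8545] 0.002281634872276609 25.275
```

The net along-rail force is now within friction with the carriage centred and at rest, so I'm handing in.

```bash
python3 -c "
from bench import *
s=get_state();print(s['grip_force'],s['position']);print(close_job())"
```

```text
29.998764612246305 [ 0.48582192 -0.08393046  0.07737191]
the job is handed in; nothing more can be done
None
```

I handed the job in at about 25 s, but `close_job()` returned no verdict: the lid was seated and released (1.2 mm off the pot axis when measured, not re-measured after the slide), and the carriage is at rest in the notch with the handle gripped at 30 N.

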